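Take the long stirring paddle out through the flip lid

TASK

Flip the hinged half of the steel food container's lid open until it lies folded back on the other half. Then reach in for the long black stirring paddle and draw it out through the half-open top, tilting it so that it is not forced against the fixed half of the lid. Finish while still holding it in the gripper, at rest and touching nothing else, with all of it at least five centimetres above the container's rim, the lid still folded back and the other things on the counter left where they are.

Things in the scene. Friction and masses are not known exactly. Their poses are not given: they have to be found in the camera images.
- pan: Steel food container (gastronorm) fixed on the counter, 530 long (its y) x 325 wide (its x) x 100 high; origin: centre of its underside; z up; turned up to 0.3 rad. Inside 494 (y) x 294 (x), walls upright, a flat rim flange goes outward. Lid in two halves: the -y half is fixed, the +y half is a hinged flap. With the flap open the opening is 250 (y) x 294 (x).
- pan_floor (a point): Centre of the container's inner floor, 3 above the counter; axes as pan.
- half_lid: Fixed half of the lid. Origin: middle of the inner edge of the fixed lid half, at its underside, 100 above the counter, 2 to the -y side of the container's centre; axes as pan. From here the plate (4 thick, panel to 6) covers the container to its -y end and does not give.
- pan_hinge (a point): Middle of the lid's hinge line, fixed to the container above its centre, 106 above the counter; axes as pan, the hinge turns about x.
- flap (a joint): Angle of the hinged lid half, rad: 0 shut, 1.57 upright, 2.97 folded back over the fixed half (its stop: the bar rests there, far edge some 45 above the fixed half). The flap is a steel plate 3 thick, 329 wide, 268 from hinge to edge, 0.35 kg, slight friction and damping in the hinge: let go before upright it falls shut, some 10 degrees past upright it falls open by itself.
- flap_bar (a point): Middle of the flap's handle, a round steel bar of 10 diameter, 124 long along the hinge direction (x) between two posts. Shut, it lies 245 from the hinge line (+y) and 36 above it, 142 above the counter, with 30 clear under it; the flap goes on 23 beyond it. It turns with the flap and, being round, can turn between the fingers. Axes of the flap: z away from its top face.
- paddle_handle (a point): Middle of the stirring paddle's handle, 9 above its underside. One piece of black nylon, 440 long, 0.18 kg, lying flat on the container's floor along its length (within 0.1 rad), handle under the flap, blade under the fixed half. y runs from blade to butt, z up. Handle: 22 wide (x), 18 thick (z), 300 long, 150 each way from here. Centre of mass some 80 from here towards the blade.
- paddle_butt (a point): End of the paddle's handle, mid-thickness; 150 from paddle_handle along +y.
- paddle_blade (a point): Far end of the paddle's blade, mid-thickness; 290 from paddle_handle along -y. The blade is 70 wide, 10 thick, 120 long; a neck 44 wide, 13 thick joins it to the handle.
- paddle: The same paddle; origin at the middle of its length on its underside, axes as at paddle_handle (handle middle at y = 70, z = 9).
- tumbler: Bystander: glass tumbler, 72 across, 100 high, upright; origin: centre of its underside.
- bowl: Bystander: white bowl, 150 across, 60 high; origin: centre of its underside.
- rinse_aid: Bystander: white plastic bottle with a red cap, 64 across, 170 high; origin: centre of its underside.
- small_pan: Bystander: small square steel container with a lid and wire handle, 176 x 162, 92 high over the handle; origin: centre of its underside.

How it is judged:
On the way, in this order (a step that is already met when the one before it is completed fails the run):
1. the hinged half of the lid lies folded back (value of joint flap above 2.7 rad), for 0.2 s.
2. the paddle has been drawn out: both its ends are above the rim, held by the fingers (height (world z) of each of paddle_blade, paddle_butt above 0.115 m and contact force between the fingers and paddle above 1 N), for 0.2 s.
At the end, for the whole second after the job is handed in: The flap is folded back (joint above 2.7 rad); the paddle is held in the fingers (more than 1 N on it), at rest (under 40 mm/s and 0.3 rad/s), touching neither the container, the lid nor the bystanders, and both its ends are more than 145 mm above the counter (45 mm above the rim) (value of joint flap above 2.7 rad and height (world z) of each of paddle_blade, paddle_butt above 0.145 m and contact force between the fingers and paddle above 1 N and contact force between paddle and pan below 0.1 N and linear speed of paddle below 0.04 m/s and angular speed of paddle below 0.3 rad/s and contact force between paddle and tumbler below 0.1 N and contact force between paddle and bowl below 0.1 N and contact force between paddle and rinse_aid below 0.1 N and contact force between paddle and small_pan below 0.1 N); the arm keeps its last pose, push and grip.
It fails at once if the paddle is forced against the fixed half of the lid with more than 25 N (contact force between paddle and half_lid above 25 N).
It fails at once if a bystander is shifted by more than 30 mm (distance of any of tumbler, bowl, rinse_aid, small_pan from where it was at the start of the episode above 0.03 m).
It also fails if it takes over 67 s, if anything falls off the work surface, if the arm or the gripper's body presses on something with over 40 N, if the wrist force passes 120 N, or if a joint passes its speed limit or range.

ROBOT

A 6-joint arm with a two-finger parallel gripper is mounted at the origin on the work surface. World frame = base frame: x ahead of the robot, y to its left, z up, the work surface at z = 0. Lengths are in m, angles in rad, forces in N, time in s.
With the tool pointing down it reaches from about 0.35 to 0.975 m from the base axis. Payload 4.9 kg.
Tool frame: the origin (TCP) lies at the very end of the fingers, on their centre line; the grasp point (between the pads) lies 19 mm behind it; x points along the fingers, y is the direction in which the jaws open and shut, and the axes are right-handed (so a half turn about x gives the same grasp; the last joint's range is limited). The gripper opens to 85 mm and grips with 20 to 120 N. Pads are 22 mm wide; open, the fingers measure 114 mm over their backs; the gripper's body (76 mm by 85 mm) begins 54 mm behind the grasp point. The pads swing forward as they close: fully open they stand 13 mm farther back than shut.
Start: joints at [1.16, 0.053, 1.613, -0, 1.476, -0.119], TCP at [0.18, 0.599, 0.231] pointing down, gripper open.
Joint ranges: [-3.01, 3.01], [-1.01, 2.22], [0.06, 2.58], [-1.02, 4.17], [0.09, 2.62], [-3.14, 3.14]. Speed limits (rad/s): [2.57, 2.57, 3.14, 3.14, 3.14, 3.14].

INTERFACE

Orientations are given as a unit quaternion [w, x, y, z].
In Python, from plant import manip gives the robot as it stands.
- The arm moves only by the tool play_rows, never from a script. Its argument "plan" is a list of rows, each a list of 5 numbers: the shift along the tool's x, y, z in mm, then the turn about the tool's x in rad, then the closure, from -1 (fully open) to 1 (shut). A call has 1 to 8 rows; each row is the pose to reach, as a shift and turn from the pose commanded when the call began, along the tool's axes at that moment; what a row does not reach only later rows make up. A row lasts 1/8 s, in which the tool goes at most 62.5 mm and 10.7 degrees, less where a joint would pass 70% of its speed; a pose out of reach is approached as far as the arm can. A call with a gripper value outside its range is refused whole. The fingers move at their own pace and stop on an object; the grip force is fixed at half the most. Time passes only in rows, so rows that repeat a pose let the fingers close. It gives the time, the measured TCP pose, the force and the opening at its end, in the units of the state.
- manip.state(): the state, without advancing time (a new reading comes with each control period).
- manip.grab_frame(name): name is "scene" or "side" or "wrist"; returns a dict with "img" (400x640x3 uint8, red, green, blue), "range_z" (400x640 float32, m along the optical axis (not along the pixel's ray), 0 where there is no reading), "fx", "fy", "cx", "cy" (pixels), "origin" and "rotation" of the camera in the world. Camera axes: x right, y up, looking along -z (the intrinsics and any distortion apply to the point x, -y, -z); pixel columns grow to the right and rows downward; lengths in m; the calibration is good to about 2 mm. A picture is of the moment at which its call begins.
- manip.job_done(): hands the job in, once; it reports no verdict.
The state is a dict: "time": time; "joint_pos": joint angles; "joint_vel": joint speeds; "joint_efforts": joint torques, N m; "tool_pos": TCP position; "tool_rot": TCP orientation; "contact_force": force on the tool from outside, world axes, zero at the start; "ft_torque": the same for the moment, N m; "gripper_width": opening from 0.0 (shut) to 1.0 (fully open).
Only numpy, scipy, OpenCV 4.12 (cv2) and the standard library are available. Lean on these libraries where they do the work, as an engineer would, in place of code of your own. Each camera call takes 0.05 s, during which the arm holds its last target. There are 200 camera calls.

## Working session

There is one attempt and no reset: what is moved stays moved. The work goes in short steps, Python scripts to look and compute and a tool call to move; the robot and the scene stay as the last step left them, time stands still between calls to the robot, and variables do not carry over. Pictures are saved under pics/ and viewed, about 8 in all and at most 12, crops included, and the job is handed in when it is done.

Besides the shell and the picture viewer there is one more tool, called after "Call:" by a JSON object that holds its "name" and its "arguments", one argument or row to a line. play_rows: Moves the arm, as the interface text tells. Its arguments: {"type":"object","properties":{"plan":{"type":"array"}},"required":["plan"]}

```bash
mkdir -p pics; cat > h.py <<'E'
import numpy as np,cv2
from plant import manip
from scipy.spatial.transform import Rotation as R
def shot(n,fn=None):
    f=manip.grab_frame(n)
    if fn: cv2.imwrite('pics/'+fn,f['img'][:,:,::-1])
    return f
def cloud(f):
    z=f['range_z'];v,u=np.mgrid[:z.shape[0],:z.shape[1]]
    p=np.stack([(u-f['cx'])/f['fx']*z,-(v-f['cy'])/f['fy']*z,-z],-1)
    w=p@np.array(f['rotation']).T+np.array(f['origin']); w[z==0]=np.nan
    return w
def tool():
    s=manip.state();q=s['tool_rot'];return np.array(s['tool_pos']),R.from_quat([q[1],q[2],q[3],q[0]]).as_matrix(),s
E
ls; python3 - <<'E'
from h import *
p,M,s=tool();print(p,M.round(3),s)
for n in('scene','side'):
    f=shot(n,n+'0.png');np.save(n+'0.npy',cloud(f));print(n,f['origin'],f['fx'],f['cx'],f['cy'], [k for k in f])
a=cv2.imread('pics/scene0.png');b=cv2.imread('pics/side0.png')
E
```

```text
h.py
pics
[0.17952253 0.59802318 0.23007458] [[-0.001  0.288  0.958]
 [-0.002  0.958 -0.288]
 [-1.    -0.002 -0.   ]] {'time': 0.0, 'joint_pos': array([ 1.16004458e+00,  5.33706889e-02,  1.61426029e+00, -5.77835495e-07,
        1.47601294e+00, -1.19033766e-01]), 'joint_vel': array([-0.00070795, -0.00042729, -0.00069572, -0.00041545,  0.00140378,
       -0.0015364 ]), 'joint_efforts': array([-1.76351892e-03, -3.93672037e+01, -3.70175171e+01, -3.19653427e-04,
        6.92753558e-03, -1.20543584e-05]), 'tool_pos': array([0.17952253, 0.59802318, 0.23007458]), 'tool_rot': array([ 0.69940827,  0.1020725 ,  0.69978762, -0.10347248]), 'contact_force': array([ 0.3265568 ,  0.37948732, -0.4592055 ]), 'ft_torque': array([ 0.01426196, -0.03499523, -0.02473385]), 'gripper_width': 1.000355839364431}Traceback (most recent call last):
  File "<stdin>", line 4, in <module>
  File "h.py", line 11, in cloud
    w=p@np.array(f['rotation']).T+np.array(f['origin']); w[z==0]=np.nan
      ~^~~~~~~~~~~~~~~~~~~~~~~~~~
ValueError: matmul: Input operand 1 has a mismatch in its core dimension 0, with gufunc signature (n?,k),(k,m?)->(n?,m?) (size 4 is different from 3)
```

Rotation is a quaternion.

```bash
sed -i "s/np.array(f\['rotation'\]).T/R.from_quat(np.roll(f['rotation'],-1)).as_matrix().T/" h.py
python3 - <<'E'
from h import *
for n in('scene','side'):
    f=shot(n,n+'0.png');np.save(n+'0.npy',cloud(f));print(n,f['origin'],f['fx'],f['cx'],f['cy'], [k for k in f])
    w=cloud(f);print(np.nanpercentile(w[...,2],[5,25,50]))
E
```

```text
scene [ 1.29893075 -0.44488208  1.25397966] 516.603916280748 318.41372213227214 195.14264682542975 ['img', 'range_z', 'fx', 'fy', 'cx', 'cy', 'origin', 'rotation']
[-7.51671871e-01 -4.24168082e-03  2.84350153e-04]
side [ 0.44852779 -1.14028286  1.42879801] 510.53190733352636 329.7300308922547 194.9016359625295 ['img', 'range_z', 'fx', 'fy', 'cx', 'cy', 'origin', 'rotation']
[-0.74016497 -0.06385237  0.00149938]
```

View pics/scene0.png

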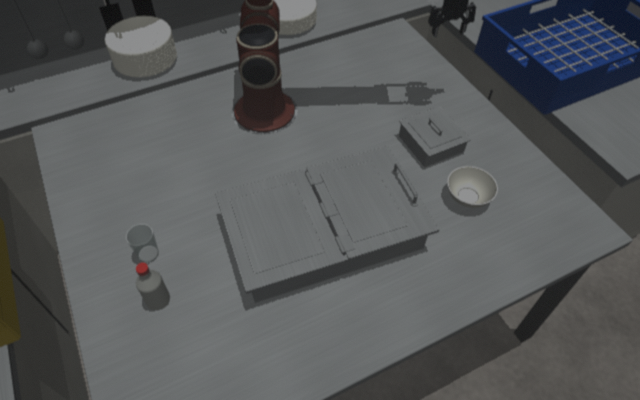

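View pics/side0.png

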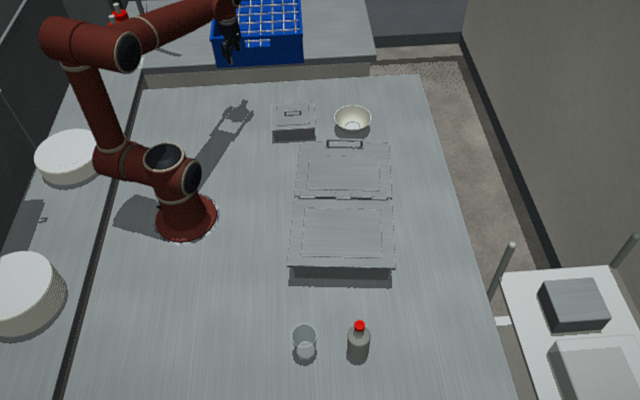

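The scene view shows the pan with the flap bar at about (405,183) and the hinge from (312,175) to (343,250). In the side view the bar is at (344,144), the hinge at about row 197, and the bowl and small pan lie beyond the flap's far edge.

```bash
python3 - <<'E'
from h import *
np.set_printoptions(precision=3,suppress=True)
for n in('scene','side'):
    w=np.load(n+'0.npy')
    m=(w[...,0]>.25)&(w[...,0]<.95)&(w[...,1]>-.5)&(w[...,1]<.5)
    # lid top (95-125mm)
    k=m&(w[...,2]>.096)&(w[...,2]<.118)
    r=cv2.minAreaRect(w[k][:,:2].astype(np.float32)*1000);print(n,'lid rect',r,k.sum())
    k=m&(w[...,2]>.128)&(w[...,2]<.16)
    P=w[k];print('bar',len(P),np.median(P,0),P.min(0),P.max(0), (cv2.minAreaRect(P[:,:2].astype(np.float32)*1000)) if len(P) else 0)
    b=w[...,2]
w=np.load('scene0.npy')
for nm,(c,r) in dict(tumbler=(140,235),rinse=(143,270),bowl=(472,188),small=(435,130),hA=(313,176),hB=(343,249),bar=(405,183)).items(): print(nm,np.nanmedian(w[r-2:r+3,c-2:c+3].reshape(-1,3),0))
E
```

```text
scene lid rect ((551.4163208007812, -39.59686279296875), (926.7437133789062, 378.380126953125), 88.62958526611328) 19092
bar 156 [0.584 0.192 0.144] [0.516 0.182 0.129] [0.648 0.206 0.152] ((581.9412231445312, 193.69900512695312), (11.824766159057617, 132.32838439941406), 83.50454711914062)
side lid rect ((552.6388549804688, -34.65850830078125), (932.3624267578125, 376.641357421875), 89.17921447753906) 12430
bar 123 [0.58  0.196 0.145] [0.515 0.184 0.128] [0.646 0.21  0.154] ((580.1244506835938, 196.57505798339844), (17.680912017822266, 130.7891082763672), 85.03804779052734)
tumbler [ 0.371 -0.526  0.059]
rinse [ 0.558 -0.538  0.17 ]
bowl [0.613 0.438 0.006]
small [0.398 0.434 0.068]
hA [ 0.43  -0.022  0.109]
hB [ 0.688 -0.062  0.109]
bar [0.571 0.2   0.108]
```

```bash
python3 - <<'E'
from h import *
np.set_printoptions(precision=3,suppress=True)
for n in('scene','side'):
    w=np.load(n+'0.npy')
    k=(w[...,0]>.3)&(w[...,0]<.85)&(w[...,1]>-.40)&(w[...,1]<.3)&(w[...,2]>.09)&(w[...,2]<.12)
    k=cv2.morphologyEx(k.astype(np.uint8),cv2.MORPH_OPEN,np.ones((5,5)))
    c,l,st,_=cv2.connectedComponentsWithStats(k);k=l==1+np.argmax(st[1:,4])
    print(n,cv2.minAreaRect(w[k][:,:2].astype(np.float32)*1000),k.sum())
    m=(w[...,0]>.4)&(w[...,0]<.8)&(w[...,1]>.1)&(w[...,1]<.3)&(w[...,2]>.128)&(w[...,2]<.16)
    P=w[m];a=np.polyfit(P[:,0],P[:,1],1);print('bar ang',np.degrees(np.arctan(a[0])))
    b=(w[...,2]>.02)&(w[...,2]<.2)&(w[...,1]>.27)&(w[...,1]<.6)&(w[...,0]>.28)&(w[...,0]<.8)
    for x0,x1 in((.28,.5),(.5,.8)):
        q=w[b&(w[...,0]>x0)&(w[...,0]<x1)];print(q.min(0),q.max(0))
E
```

```text
scene ((550.8590087890625, -46.931243896484375), (541.7518920898438, 339.4937438964844), 83.44416046142578) 19057
bar ang -6.055795625592468
[0.301 0.349 0.02 ] [0.484 0.521 0.099]
[0.557 0.333 0.02 ] [0.706 0.483 0.066]
side ((552.311767578125, -44.928009033203125), (552.5830688476562, 331.6166687011719), 83.60263061523438) 12462
bar ang -6.247732470248589
[0.308 0.347 0.02 ] [0.482 0.524 0.103]
[0.56  0.334 0.02 ] [0.707 0.494 0.068]
```

Call:
{"name": "play_rows", "arguments": {
  "plan": [
    [0,-60,110,-0.18,-1],
    [0,-140,260,-0.18,-1],
    [0,-269,499,-0.18,-1],
    [0,-269,499,-0.18,-1],
    [0,-269,499,-0.18,-1],
    [0,-269,499,-0.18,-1],
    [0,-269,499,-0.18,-1],
    [0,-269,499,-0.18,-1]
  ]
}}

```text
time: 1.15
tool_pos: [0.5337, 0.2434, 0.2311]
tool_rot: [0.706, 0.04, 0.706, -0.039]
contact_force: [0.7, 0.6, -0.0]
gripper_width: 0.996
```

Call:
{"name": "play_rows", "arguments": {
  "plan": [
    [0,0,0,0,-1]
  ]
}}

```text
time: 1.27
tool_pos: [0.5347, 0.2419, 0.2307]
tool_rot: [0.706, 0.041, 0.706, -0.042]
contact_force: [-0.8, 0.6, -0.5]
gripper_width: 1.0
```

```bash
python3 - <<'E'
from h import *
np.set_printoptions(precision=4,suppress=True)
p,M,s=tool();print(p,M,s['joint_pos'],s['contact_force'])
f=shot('wrist','w1.png');w=cloud(f)
m=(w[...,2]>.13)&(w[...,2]<.16)&(abs(w[...,1]-.2)<.04)&(abs(w[...,0]-.58)<.1)
P=w[m];print(len(P),np.median(P,0),P.min(0),P.max(0))
if len(P)>20:
  c=P[P[:,2]>.14];print((np.median(c,0)-p)@M, np.degrees(np.arctan(np.polyfit(c[:,0],c[:,1],1)[0])))
E
```

```text
[0.5347 0.2419 0.2307] [[-0.0005  0.1174  0.9931]
 [-0.0008  0.9931 -0.1174]
 [-1.     -0.0009 -0.0004]] [ 0.2984 -0.0362  1.7033 -0.0006  1.4753 -1.1547] [-0.8446  0.5518 -0.488 ]
2183 [0.57   0.1993 0.1468] [0.5138 0.1857 0.1303] [0.6472 0.2096 0.1497]
[ 0.0839 -0.0381  0.0411] -6.28572265822896
```

View pics/w1.png

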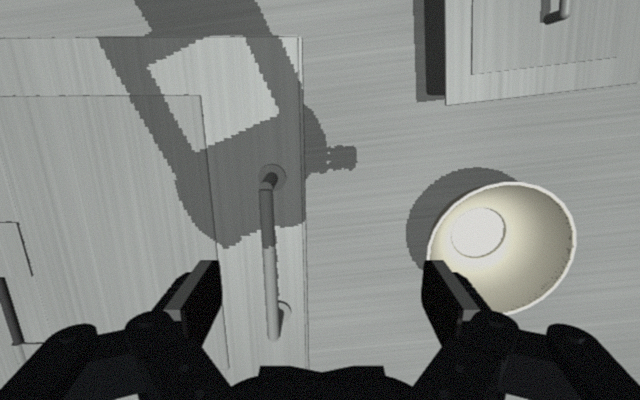

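The wrist view shows the bar running vertically at columns 262–275, left of the jaw centre (about 325). It lies 38 mm along −y and 50 mm along +z in tool axes.

Call:
{"name": "play_rows", "arguments": {
  "plan": [
    [0,-38,50,-0.005,-0.6],
    [0,-38,50,-0.005,-0.5],
    [50,-38,50,-0.005,-0.3],
    [90,-38,50,-0.005,-0.3],
    [104,-38,50,-0.005,-0.3],
    [104,-38,50,-0.005,-0.3],
    [104,-38,50,-0.005,-0.3]
  ]
}}

```text
time: 2.2
tool_pos: [0.5792, 0.2026, 0.1298]
tool_rot: [0.707, 0.038, 0.705, -0.037]
contact_force: [-0.4, 0.3, 0.3]
gripper_width: 0.653
```

```bash
python3 - <<'E'
from h import *
np.set_printoptions(precision=4,suppress=True)
p,M,s=tool();print(p,M,s['joint_pos'],s['contact_force'])
f=shot('wrist');w=cloud(f)
m=(w[...,2]>.14)&(w[...,2]<.15)&(abs(w[...,1]-.2)<.018)&(abs(w[...,0]-.58)<.06)
P=w[m];print(len(P),((np.median(P,0)-p)@M))
E
```

```text
[0.5792 0.2026 0.1298] [[ 0.0036  0.1059  0.9944]
 [ 0.0009  0.9944 -0.1059]
 [-1.      0.0012  0.0034]] [ 0.2152  0.1053  1.7317  0.0001  1.3009 -1.2495] [-0.4415  0.3002  0.2562]
5515 [-0.0172 -0.0049 -0.0154]
```

Call:
{"name": "play_rows", "arguments": {
  "plan": [
    [2,-4,0,0,-0.3],
    [2,-4,0,0,1],
    [2,-4,0,0,1],
    [2,-4,0,0,1],
    [2,-4,0,0,1],
    [2,-4,0,0,1]
  ]
}}

```text
time: 3.0
tool_pos: [0.5777, 0.1975, 0.1256]
tool_rot: [0.706, 0.038, 0.706, -0.038]
contact_force: [-2.0, -2.3, 3.3]
gripper_width: 0.091
```

Call:
{"name": "play_rows", "arguments": {
  "plan": [
    [-42,-10,0,0,1],
    [-82,-27,0,0,1],
    [-118,-51,0,0,1],
    [-149,-81,0,0,1],
    [-175,-115,0,0,1],
    [-194,-154,0,0,1],
    [-207,-195,0,0,1],
    [-207,-195,0,0,1]
  ]
}}

```text
time: 4.0
tool_pos: [0.5561, 0.0034, 0.3361]
tool_rot: [0.706, 0.04, 0.706, -0.037]
contact_force: [-8.6, 4.9, 10.9]
gripper_width: 0.083
```

Call:
{"name": "play_rows", "arguments": {
  "plan": [
    [-5,-43,0,0,1],
    [-3,-86,0,0,1],
    [3,-111,0,0,1],
    [8,-128,0,0,1],
    [12,-140,0,0,1],
    [12,-140,0,0,1]
  ]
}}

```text
time: 4.75
tool_pos: [0.5416, -0.1368, 0.3229]
tool_rot: [0.707, 0.038, 0.706, -0.039]
contact_force: [-6.8, -2.8, 7.9]
gripper_width: 0.087
```

```bash
python3 - <<'E'
from h import *
p,M,s=tool();print(p,s['joint_pos'])
f=shot('side','s2.png')
E
```

```text
[ 0.54156366 -0.13681117  0.32290282] [-3.79922370e-01 -1.44719646e-01  1.65321332e+00 -1.49694313e-03
  1.63130676e+00 -1.84257908e+00]
```

View pics/s2.png

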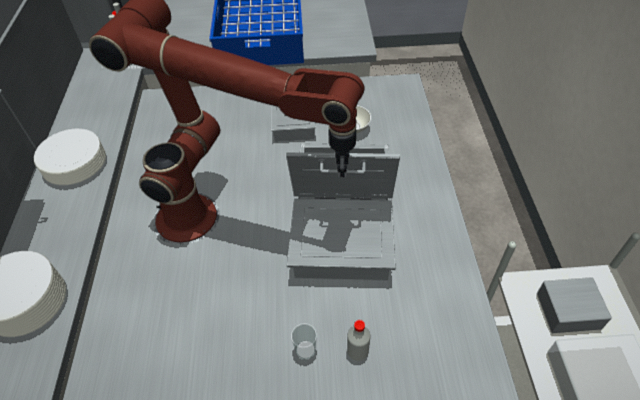

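The view shows the flap just past upright, gripped at (343,170). I'll release narrowly and go up.

Call:
{"name": "play_rows", "arguments": {
  "plan": [
    [0,0,0,0,0.65],
    [0,0,0,0,0.65],
    [-15,-2,0,0,0.65],
    [-35,-4,0,0,0.65],
    [-60,-4,0,0,0.65],
    [-90,-4,0,0,0.65],
    [-90,-4,0,0,0.65]
  ]
}}

```text
time: 5.68
tool_pos: [0.5426, -0.1396, 0.4144]
tool_rot: [0.708, 0.037, 0.704, -0.038]
contact_force: [0.7, 0.1, 0.5]
gripper_width: 0.174
```

```bash
python3 - <<'E'
from h import *
p,M,s=tool();print(p,s['contact_force'])
f=shot('side','s3.png')
E
```

```text
[ 0.54257189 -0.13959181  0.41438759] [0.71245006 0.12176504 0.45983947]
```

View pics/s3.png

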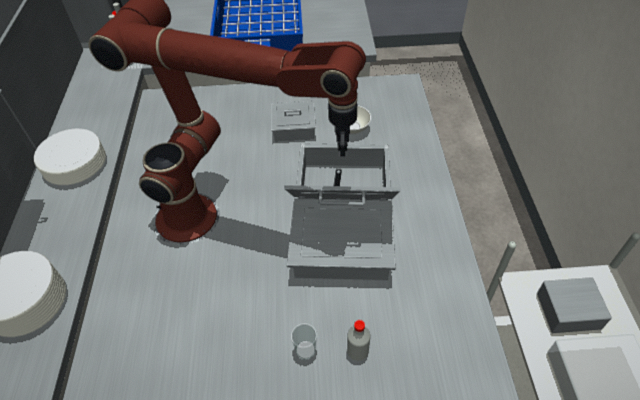

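The view shows the flap falling open by itself, with the black paddle handle visible at (338,178). Next I turn the jaw and look in from above.

Call:
{"name": "play_rows", "arguments": {
  "plan": [
    [0,60,0,0.18,-1],
    [20,125,0,0.36,-1],
    [40,125,0,0.54,-1],
    [60,125,0,0.72,-1],
    [80,125,0,0.9,-1],
    [90,125,0,1.08,-1],
    [90,125,0,1.26,-1],
    [90,125,0,1.44,-1]
  ]
}}

```text
time: 6.72
tool_pos: [0.5541, -0.0148, 0.3179]
tool_rot: [0.503, 0.495, 0.506, -0.496]
contact_force: [1.1, 0.4, -0.5]
gripper_width: 0.999
```

Call:
{"name": "play_rows", "arguments": {
  "plan": [
    [0,0,0,0.13,-1],
    [0,0,0,0.13,-1]
  ]
}}

```text
time: 6.98
tool_pos: [0.5543, -0.0149, 0.3185]
tool_rot: [-0.472, -0.525, -0.474, 0.526]
contact_force: [0.7, 0.9, 0.3]
gripper_width: 1.0
```

```bash
python3 - <<'E'
from h import *
np.set_printoptions(precision=3,suppress=True)
p,M,s=tool();print(p,M,s['joint_pos'])
f=shot('wrist','w4.png');w=cloud(f)
g=f['img'].max(-1);m=(g<60)&(w[...,2]>.005)&(w[...,2]<.04)
O=np.array([.552,-.046]);X=np.array([.994,-.111]);Y=np.array([.111,.994])
a=(w[...,:2]-O)@X;b=(w[...,:2]-O)@Y
m&=(abs(a)<.14)&(b>.01)&(b<.245)
print('handle',m.sum(),np.median(w[m],0),'pan x',np.percentile(a[m],[2,50,98]),'pan y',np.percentile(b[m],[1,50,99]))
for lo in np.arange(.02,.24,.03):
    k=m&(b>lo)&(b<lo+.03)
    if k.sum()>10: print(lo,k.sum(),np.percentile(a[k],[5,50,95]),np.median(w[k][:,2]))
w=cloud(shot('side'))
b=(w[...,:2]-O)@Y;a=(w[...,:2]-O)@X
k=(abs(a)<.17)&(w[...,2]>.11)&(w[...,2]<.3)&(b<-.02)&(b>-.3)
for lo in(-.25,-.2,-.1,-.05): 
    j=k&(b>lo-.0)&(b<lo+.04);print('flap z',lo,np.nanmedian(w[j][:,2]))
E
```

```text
[ 0.554 -0.015  0.319] [[-0.003  0.995 -0.104]
 [ 0.001 -0.104 -0.995]
 [-1.    -0.003 -0.   ]] [-0.161 -0.151  1.666  0.     1.629 -0.057]
handle 2639 [0.539 0.071 0.022] pan x [-0.04  -0.026 -0.012] pan y [0.012 0.115 0.208]
0.02 352 [-0.042 -0.032 -0.023] 0.02182552284337813
0.05 381 [-0.039 -0.03  -0.021] 0.021815002951712514
0.08 409 [-0.037 -0.027 -0.018] 0.021824816073609588
0.11000000000000001 423 [-0.034 -0.025 -0.017] 0.021797265963368395
0.14 450 [-0.032 -0.023 -0.014] 0.021856399530054527
0.17 425 [-0.029 -0.021 -0.011] 0.021919596893357374
0.2 82 [-0.028 -0.016 -0.01 ] 0.021820305585040195
flap z -0.25 0.1493585729378224
flap z -0.2 0.14107016346622903
flap z -0.1 0.12387486343030285
flap z -0.05 0.11614852120947683
```

View pics/w4.png

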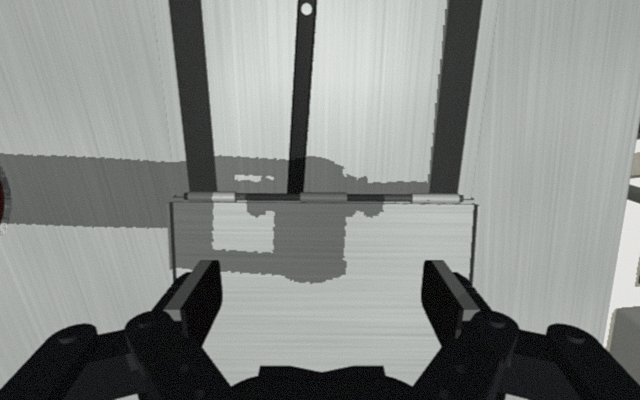

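The wrist view shows the flap folded back (depth gives about 2.97 rad) and the handle running from (295,190) to beyond (307,8). That is pan x −21 mm at pan y 180 mm, yawed about 0.08 rad.

Call:
{"name": "play_rows", "arguments": {
  "plan": [
    [0,-10,-60,0.087,-0.6],
    [0,-19,-120,0.087,-0.4],
    [30,-19,-149,0.087,-0.2],
    [90,-19,-149,0.087,-0.2],
    [150,-19,-149,0.087,-0.2],
    [210,-19,-149,0.087,-0.2],
    [270,-19,-149,0.087,-0.2],
    [270,-19,-149,0.087,-0.2]
  ]
}}

```text
time: 8.07
tool_pos: [0.5464, 0.1346, 0.0442]
tool_rot: [-0.447, -0.542, -0.452, 0.549]
contact_force: [0.2, -0.3, 0.6]
gripper_width: 0.602
```

```bash
python3 - <<'E'
from h import *
np.set_printoptions(precision=3,suppress=True)
p,M,s=tool();print(p,M,s['contact_force'])
f=shot('wrist','w5.png');w=cloud(f)
t=(w-p)@M;g=f['img'].max(-1)
m=(g<60)&(w[...,2]>.015)&(w[...,2]<.027)&(abs(t[...,1])<.03)
for lo in np.arange(-.06,.04,.02):
    k=m&(t[...,2]>lo)&(t[...,2]<lo+.02)
    if k.sum()>10: print(lo,k.sum(),np.percentile(t[k][:,1],[5,50,95]),t[k][:,2].min())
E
```

```text
[0.546 0.135 0.044] [[-0.013  0.982 -0.191]
 [-0.001 -0.191 -0.982]
 [-1.    -0.013  0.004]] [ 0.178 -0.251  0.602]
-0.039999999999999994 1136 [-0.005  0.004  0.014] -0.036921837869769644
-0.01999999999999999 1303 [-0.005  0.004  0.014] -0.019938129222826995
1.3877787807814457e-17 1327 [-0.005  0.004  0.014] 1.7147356135966271e-06
0.020000000000000018 1211 [-0.005  0.005  0.014] 0.02002592698489899
```

Call:
{"name": "play_rows", "arguments": {
  "plan": [
    [20,4,0,0,-0.2],
    [34,4,0,0,-0.2],
    [34,4,0,0,-0.2],
    [34,4,0,0,-0.2]
  ]
}}

```text
time: 8.62
tool_pos: [0.5561, 0.1344, 0.0169]
tool_rot: [0.45, 0.546, 0.449, -0.546]
contact_force: [-0.6, 0.7, 0.1]
gripper_width: 0.6
```

Call:
{"name": "play_rows", "arguments": {
  "plan": [
    [4,-5,0,0,-0.2],
    [7,-5,0,0,-0.2],
    [7,-5,0,0,-0.2],
    [7,-5,0,0,-0.2]
  ]
}}

```text
time: 9.12
tool_pos: [0.5508, 0.1354, 0.0094]
tool_rot: [0.45, 0.546, 0.449, -0.546]
contact_force: [0.2, 0.5, -0.4]
gripper_width: 0.603
```

Call:
{"name": "play_rows", "arguments": {
  "plan": [
    [0,0,0,0,1],
    [0,0,0,0,1],
    [0,0,0,0,1],
    [0,0,0,0,1],
    [0,0,0,0,1]
  ]
}}

```text
time: 9.75
tool_pos: [0.5511, 0.1354, 0.0097]
tool_rot: [0.45, 0.546, 0.449, -0.546]
contact_force: [-0.7, 0.2, 2.9]
gripper_width: 0.24
```

Call:
{"name": "play_rows", "arguments": {
  "plan": [
    [-15,0,0,0,1],
    [-30,0,1,0,1],
    [-45,0,2,0,1],
    [-60,0,4,0,1],
    [-60,0,4,0,1]
  ]
}}

```text
time: 10.38
tool_pos: [0.5514, 0.1314, 0.0715]
tool_rot: [0.45, 0.547, 0.449, -0.545]
contact_force: [-0.4, 0.3, -1.8]
gripper_width: 0.239
```

```bash
cat > tilt.py <<'E'
from h import *
np.set_printoptions(precision=3,suppress=True)
p,M,s=tool();print(p,s['contact_force'],s['ft_torque'],s['gripper_width'])
f=shot('wrist');w=cloud(f);t=(w-p)@M;g=f['img'].max(-1)
for n,f in(('scene',shot('scene')),('side',shot('side'))):
    w=cloud(f);t=(w-p)@M;g=f['img'].max(-1)
    m=(g<50)&(abs(t[...,1])<.015)&(t[...,2]>.03)&(t[...,2]<.45)&(w[...,2]>.006)&(w[...,2]<.6)&(t[...,0]>-.03)
    if m.sum()>8:
        P=t[m];c=np.polyfit(P[:,2],P[:,0],1);print(n,m.sum(),'tilt deg',np.degrees(np.arctan(c[0])),'top at grip',c[1],'tool z range',P[:,2].min(),P[:,2].max(), 'rms',np.std(P[:,0]-np.polyval(c,P[:,2])))
E
python3 tilt.py
```

```text
[0.551 0.131 0.072] [-0.422  0.323 -1.788] [ 0.54  -0.122 -0.   ] 0.23853245342878626
scene 346 tilt deg 1.3100773753377861 top at grip -0.007208952290471972 tool z range 0.030187400041365352 0.1625295828863347 rms 0.0039994110638319515
side 148 tilt deg -0.4683837712278534 top at grip -0.0074161964563949564 tool z range 0.03034661320924729 0.14809117179866133 rms 0.004045416941065877
```

The paddle is held rigidly level, so it must be turned in the grip by a light, monitored press on the lid's edge.

Call:
{"name": "play_rows", "arguments": {
  "plan": [
    [-14,0,0,0,1],
    [-16,0,0,0,1],
    [-18,0,0,0,1],
    [-20,0,0,0,1]
  ]
}}

```text
time: 11.02
tool_pos: [0.5498, 0.1315, 0.0892]
tool_rot: [-0.449, -0.546, -0.45, 0.546]
contact_force: [0.3, 0.5, -2.8]
gripper_width: 0.233
```

Call:
{"name": "play_rows", "arguments": {
  "plan": [
    [-2,0,0,0,1],
    [-4,0,0,0,1]
  ]
}}

```text
time: 11.28
tool_pos: [0.5499, 0.1314, 0.0933]
tool_rot: [-0.449, -0.546, -0.45, 0.546]
contact_force: [0.5, 0.1, -2.0]
gripper_width: 0.238
```

Call:
{"name": "play_rows", "arguments": {
  "plan": [
    [-2,0,0,0,1],
    [-4,0,0,0,1]
  ]
}}

```text
time: 11.52
tool_pos: [0.5499, 0.1314, 0.0973]
tool_rot: [-0.449, -0.546, -0.45, 0.546]
contact_force: [-0.5, -0.3, -2.9]
gripper_width: 0.237
```

Call:
{"name": "play_rows", "arguments": {
  "plan": [
    [-2,0,0,0,1],
    [-4,0,0,0,1]
  ]
}}

```text
time: 11.78
tool_pos: [0.55, 0.1314, 0.1014]
tool_rot: [0.45, 0.546, 0.449, -0.546]
contact_force: [-1.1, 0.8, -2.8]
gripper_width: 0.233
```

Call:
{"name": "play_rows", "arguments": {
  "plan": [
    [-2,0,0,0,1],
    [-4,0,0,0,1]
  ]
}}

```text
time: 12.02
tool_pos: [0.55, 0.1315, 0.1055]
tool_rot: [0.45, 0.546, 0.449, -0.546]
contact_force: [0.8, -0.0, -2.7]
gripper_width: 0.234
```

```bash
python3 tilt.py
```

```text
[0.55  0.131 0.105] [ 0.79  -0.037 -2.747] [ 0.476 -0.099  0.06 ] 0.23402051924852987
scene 367 tilt deg 5.16703169605049 top at grip -0.009252409448020492 tool z range 0.030701103150719677 0.17161622476554067 rms 0.003894722681775105
side 187 tilt deg 4.629238461553405 top at grip -0.01111809613323352 tool z range 0.030017421379963244 0.176373152764278 rms 0.004086436701550463
```

Turning smoothly with about 1 N of lid contact. I'll draw it out along the tilt line past the lid edge.

Call:
{"name": "play_rows", "arguments": {
  "plan": [
    [-9,0,-2,0,1],
    [-18,0,-5,0,1],
    [-28,0,-10,0,1],
    [-38,0,-16,0,1],
    [-51,0,-25,0,1],
    [-64,0,-34,0,1]
  ]
}}

```text
time: 12.92
tool_pos: [0.5567, 0.1656, 0.1704]
tool_rot: [0.45, 0.546, 0.449, -0.546]
contact_force: [0.8, -0.8, -3.0]
gripper_width: 0.237
```

```bash
python3 tilt.py
```

```text
[0.557 0.166 0.17 ] [ 0.818 -0.838 -2.973] [ 0.501 -0.302  0.239] 0.23657392928482135
scene 537 tilt deg 20.621571744998953 top at grip -0.009904239267088699 tool z range 0.030067011373807833 0.20807591690462604 rms 0.00406808697625702
side 305 tilt deg 20.6932984420658 top at grip -0.011487820625070883 tool z range 0.03132977001998356 0.20504843473576712 rms 0.004482752461609753
```

Call:
{"name": "play_rows", "arguments": {
  "plan": [
    [-17,0,-14,0,1],
    [-35,0,-29,0,1],
    [-55,0,-40,0,1],
    [-76,0,-52,0,1],
    [-100,0,-64,0,1],
    [-125,0,-75,0,1]
  ]
}}

```text
time: 13.82
tool_pos: [0.5711, 0.2395, 0.2965]
tool_rot: [0.45, 0.546, 0.449, -0.545]
contact_force: [0.7, -0.9, -3.4]
gripper_width: 0.235
```

```bash
python3 tilt.py
```

```text
[0.571 0.239 0.296] [ 0.678 -0.93  -3.357] [ 0.442 -0.293  0.172] 0.23538537705871082
scene 1026 tilt deg 29.15510656408963 top at grip 0.020525796226017985 tool z range 0.030411672079436507 0.2873708004086901 rms 0.04040601997151411
side 626 tilt deg 32.88960507711849 top at grip 0.00394563385792 tool z range 0.030125845000028087 0.28815733183224046 rms 0.026646770361333044
```

Call:
{"name": "play_rows", "arguments": {
  "plan": [
    [-20,0,-10,0,1],
    [-40,0,-22,0,1],
    [-60,0,-34,0,1],
    [-85,0,-40,0,1],
    [-115,0,-45,0,1],
    [-145,0,-45,0,1],
    [-170,0,-45,0,1],
    [-190,0,-45,0,1]
  ]
}}

```text
time: 14.98
tool_pos: [0.5795, 0.2821, 0.4844]
tool_rot: [-0.449, -0.546, -0.449, 0.546]
contact_force: [-0.1, -0.0, -2.7]
gripper_width: 0.235
```

Call:
{"name": "play_rows", "arguments": {
  "plan": [
    [0,0,0,0,1],
    [0,0,0,0,1],
    [0,0,0,0,1],
    [0,0,0,0,1]
  ]
}}

```text
time: 15.48
tool_pos: [0.5794, 0.2825, 0.4831]
tool_rot: [-0.449, -0.545, -0.45, 0.547]
contact_force: [0.2, -0.6, -1.8]
gripper_width: 0.237
```

```bash
cat > chk.py <<'E'
from h import *
np.set_printoptions(precision=3,suppress=True)
p,M,s=tool();print(s['time'],p,s['contact_force'],s['gripper_width'],abs(s['joint_vel']).max())
for n in('scene','side'):
    f=shot(n,n+'9.png');w=cloud(f);t=(w-p)@M;g=f['img'].max(-1)
    m=(g<50)&(abs(t[...,1])<.05)&(t[...,2]>.06)&(t[...,2]<.45)&(t[...,0]>0.02)&(w[...,2]>.13)
    P=w[m];print(n,m.sum(),'lowest',np.percentile(P[:,2],[0,1,5]),'tip y',P[P[:,2].argmin()])
    T=t[m];print(np.degrees(np.arctan(np.polyfit(T[:,2],T[:,0],1)[0])),np.hypot(T[:,2],T[:,0]).max())
O=np.array([.552,-.046]);Y=np.array([.111,.994]);b=(w[...,:2]-O)@Y;a=(w[...,:2]-O)@np.array([.994,-.111])
for lo in(-.25,-.1):
    j=(abs(a)<.15)&(b>lo)&(b<lo+.04)&(w[...,2]>.09)&(w[...,2]<.2);print('flap z',np.nanmedian(w[j][:,2]))
E
python3 chk.py
```

```text
15.475 [0.579 0.283 0.483] [ 0.192 -0.617 -1.797] 0.23651897957630147 0.009056262220503116
scene 1763 lowest [0.242 0.248 0.254] tip y [ 0.551 -0.027  0.242]
37.87874561172055 0.39392603171892815
side 1221 lowest [0.239 0.247 0.253] tip y [ 0.528 -0.017  0.239]
38.25988577154743 0.3903108003010067
flap z 0.1477515753999653
flap z 0.12381245941499452
```

View pics/scene9.png

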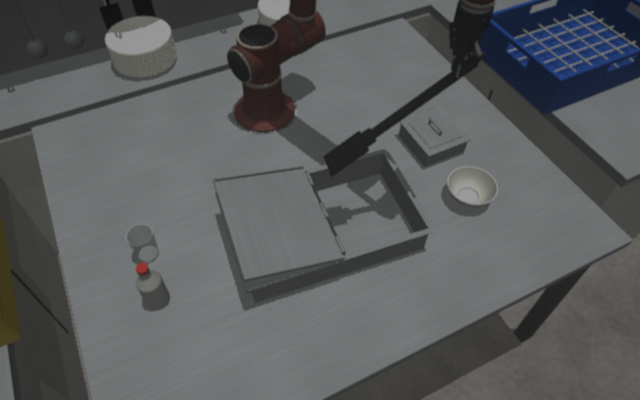

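The scene view shows the paddle held clear in the air, with its blade at (348,153) and the grip at (468,62). The flap is folded back and the bystanders are in place. All checks pass, so I'm handing in.

```bash
python3 -c "
from plant import manip
print(manip.job_done(), manip.state()['time'])"
```

```text
the job is handed in; nothing more can be done
the job is handed in; nothing more can be done
```

I flipped the lid's hinged half open by its bar, drew the paddle out, and handed the job in at about 15.5 s while still holding it. The hand-in reports no verdict.

- **Lid:** I let go of the bar just past upright and the flap fell open by itself. At the end its top face lay about 148 mm high near the outer edge and 124 mm near the middle, which matches about 2.97 rad.
- **Drawing out:** I gripped the handle about 37 mm from its butt. The grip held the paddle level, so I turned it in the fingers by lifting it lightly against the edge of the fixed half. That took about 1 N beyond the paddle's weight at the wrist. I then drew it out along its tilt.
- **Final checks:**
  - The paddle is held tilted at about 38°, with the gripper opening at 0.237.
  - Its lowest point is about 0.24 m above the counter.
  - The arm was at rest, with only the paddle's weight (about 1.8 N) on the wrist.
  - In the last picture the paddle touches nothing else and the bystanders look unmoved.

No final check failed. I did not re-measure the bystanders' positions or read the lid contact force directly.

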